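Bring the cocoa shaker round to the front of the counter carousel

ROBOT

A 6-joint arm with a two-finger parallel gripper is mounted at the origin on the work surface. World frame = base frame: x ahead of the robot, y to its left, z up, the work surface at z = 0. Lengths are in mm, angles in degrees, forces in N, time in s.
With the tool pointing down it reaches from about 300 to 850 mm from the base axis. Payload 4.2 kg.
Tool frame: the origin (TCP) lies between the finger pads; the fingertips stand 19 mm ahead of it and the grasp point (between the pads) is the TCP; z points along the fingers, x is the direction in which the jaws open and shut, and the axes are right-handed (so a half turn about z gives the same grasp; the last joint's range is limited). The gripper opens to 91 mm and grips with 3 to 60 N. Pads are 32 mm wide; open, the fingers measure 118 mm over their backs; the gripper's body (76 mm by 178 mm) begins 60 mm behind the grasp point.
Start: joints at [-71.849, 18.312, 89.639, -0, 72.044, -1.146], TCP at [190.023, -542.709, 232.976] pointing down, gripper open.
Joint ranges: [-177.97, 177.97], [-48.28, 115.42], [12.27, 149.76], [-77.06, 257.06], [2.81, 150.46], [-146.56, 146.56]. Speed limits (degrees/s): [147.25, 147.25, 180, 180, 180, 180].

INTERFACE

Orientations are given as [roll, pitch, yaw] about the fixed x, y, z axes, in that order (R = Rz(yaw) Ry(pitch) Rx(roll)).
In Python, from workcell import sensors, grab_frame, env gives the robot as it stands.
- The arm moves only by the tool servo_tool, never from a script. Its argument "motion" is one flat list of numbers, 7 for each row, row after row: the shift along the world's x, y, z in mm, then the turn, a rotation vector about the world's x, y, z in rad, then the opening in per cent of the stroke, from 0 (shut) to 100 (fully open). In form: [x, y, z, rx, ry, rz, grip, x, y, z, rx, ry, rz, grip, ...]. A call has 1 to 10 rows; each row shifts and turns the commanded pose from where the row before left it; what a row does not reach is not made up. A row lasts 1/12 s, in which the tool goes at most 41.7 mm and 7.16 degrees, less where a joint would pass 70% of its speed; a pose out of reach is approached as far as the arm can. A call with a gripper value outside its range is refused whole. The fingers move at their own pace and stop on an object; "newtons" is the grip in N (left out, the last holds). Time passes only in rows, so rows that do not move let the fingers close. It gives the time, the measured TCP pose, the force and the opening at its end, in the units of the state.
- sensors.state(): the state, without advancing time (a new reading comes with each control period).
- grab_frame(name): name is "side" or "top"; returns a dict with "image" (480x640x3 uint8, red, green, blue), "depth" (480x640 float32, mm along the optical axis (not along the pixel's ray), 0 where there is no reading), "fx", "fy", "cx", "cy" (pixels), "extrinsics" (4x4, takes a point from camera to world coordinates). Camera axes: x right, y up, looking along -z (the intrinsics and any distortion apply to the point x, -y, -z); pixel columns grow to the right and rows downward; lengths in mm; the calibration is good to about 2 mm. A picture is of the moment at which its call begins.
- env.job_done(): hands the job in, once; it reports no verdict.
The state is a dict: "time_s": time; "qpos": joint angles; "qvel": joint speeds; "effort": joint torques, N m; "ee_pos": TCP position; "ee_rot": TCP orientation; "force": force on the tool from outside, world axes, zero at the start; "torque": the same for the moment, N m; "gripper_width": finger opening in mm.
Only numpy, scipy, OpenCV 4.12 (cv2) and the standard library are available. Lean on these libraries where they do the work, as an engineer would, in place of code of your own. Each camera call takes 0.05 s, during which the arm holds its last target.

TASK

Turn the wooden carousel on the cafe counter, by pushing the pegs on its rim with a fingertip, until the steel cocoa shaker stands at the front, squarely in line with the fixed tongue of the base. Turn it gently and leave it at rest; do not touch, tip or lift the shaker or the other things standing on it, and leave everything else on the counter where it is.

Things in the scene. Friction and masses are not known exactly. Their poses are not given: they have to be found in the camera images.
- carousel_base: Fixed dark-wood base: a round foot 190 mm across and 20 mm high under the turntable, with a flat tongue 50 mm wide, 12 mm high, that juts out to 245 mm from the centre (90 mm beyond the turntable's edge), a brass stud on it. The tongue marks the front. Origin: on the turning axis, on the counter. Own +x points from the axis along the tongue.
- turntable: Wooden turntable 310 mm across, top 42 mm above the counter. Turns either way (no stop within a turn); 1 to 2 N at a peg moves it; it stops at once when not pushed. Eight upright pegs, 16 mm thick, 30 mm tall (tops at 72 mm), stand 142 mm from the axis, every 45 degrees at 22.5, 67.5 ... degrees from its own x axis. Cork disc 232 mm across in the middle. Origin: on the axis, 24 mm above the counter.
- shaker: The cocoa shaker: a plain stainless steel cylinder, 50 mm in diameter (cap 54 mm), 80 mm tall, the tallest thing on the turntable, small dark holes in its flat top. Stands loose, centre 75 mm from the turning axis, in one of four places (at 0, 90, 180 or 270 degrees from the turntable's own x axis). Origin: centre of its underside.
- sachet_box: White ceramic open square box, 46 by 46 mm, 48 mm tall, with paper sachets standing in it up to 58 mm; stands loose on the turntable in another of the four places. Origin: centre of its underside.
- creamer: White ceramic milk jug with a small handle and spout, about 54 mm in diameter and 60 mm tall; stands loose on the turntable in another of the four places. Origin: centre of its underside.
- honey_pot: Squat amber glass pot, 60 mm in diameter, with a wooden lid and round knob, 61 mm tall; stands loose on the turntable in another of the four places. Origin: centre of its underside.
- cup: White coffee cup with a handle, 84 mm across, 62 mm tall, loose on the counter beside the carousel; to be left alone. Origin: centre of its underside.
- tamper: Coffee tamper, steel foot 58 mm across with a dark wooden handle, 85 mm tall, loose on the counter; to be left alone. Origin: centre of its underside.
- spoon: Steel spoon, 160 mm long, lying on the counter; to be left alone. Origin: near its middle, on the underside.
- pitcher: Steel milk pitcher with a handle, 76 mm across, 95 mm tall, loose on the counter; to be left alone. Origin: centre of its underside.

How it is judged:
By the outcome, as a careful person would: the job done as asked, in the order asked, and still so for the second after the job is handed in, with the robot touching nothing.
It also fails if it takes over 54 s, if anything falls off the work surface, if the arm or the gripper's body presses on something with over 40 N, if the wrist force passes 120 N, or if a joint passes its speed limit or range.

## Working session

There is one attempt and no reset: what is moved stays moved. The work goes in short steps, Python scripts to look and compute and a tool call to move; the robot and the scene stay as the last step left them, time stands still between calls to the robot, and variables do not carry over. Pictures are saved under pics/ and viewed, and the job is handed in when it is done.

Besides the shell and the picture viewer there is one more tool, called after "Request:" as name(argument=value, ...) on one line, values as JSON. servo_tool: Moves the arm, as the interface text tells. Its arguments: {"type":"object","properties":{"motion":{"type":"array"},"newtons":{"type":"number"}},"required":["motion"]}

```bash
mkdir -p pics; python3 - <<'E'
from workcell import sensors, grab_frame, env
import cv2,pickle
s=sensors.state();print(s['time_s'],s['ee_pos'],s['ee_rot'],s['force'],s['gripper_width'])
for n in('top','side'):
    f=grab_frame(n);pickle.dump(f,open(f'{n}0.pkl','wb'));cv2.imwrite(f'pics/{n}0.png',f['image'][:,:,::-1]);print(f['fx'],f['fy'],f['cx'],f['cy'],f['extrinsics'],f.keys())
E
```

```text
0.0 [ 189.84235794 -542.25478603  232.1259413 ] [ 1.79999851e+02  1.01348322e-01 -7.07013223e+01] [ 0.89499071  0.08900495 -0.11919573] 91.13833385825669
516.5031613701466 516.5031613701466 312.7187122688655 241.48151193043037 [[-1.30405382e-02  9.94793577e-01 -1.01072665e-01  4.75252110e+02]
 [-9.99910990e-01 -1.26885517e-02  4.12463401e-03  1.76291586e+01]
 [ 2.82069368e-03  1.01117456e-01  9.94870496e-01  9.14989141e+02]
 [ 0.00000000e+00  0.00000000e+00  0.00000000e+00  1.00000000e+00]] dict_keys(['image', 'depth', 'fx', 'fy', 'cx', 'cy', 'extrinsics'])
596.8078429508082 596.8078429508082 321.0448588707882 231.73370220010398 [[-9.36888404e-01  2.57915035e-01 -2.36050744e-01  2.45364903e+02]
 [-3.49152247e-01 -6.54956076e-01  6.70168074e-01  9.37942020e+02]
 [ 1.82435528e-02  7.10290345e-01  7.03672366e-01  9.79191328e+02]
 [ 0.00000000e+00  0.00000000e+00  0.00000000e+00  1.00000000e+00]] dict_keys(['image', 'depth', 'fx', 'fy', 'cx', 'cy', 'extrinsics'])
```

View pics/top0.png

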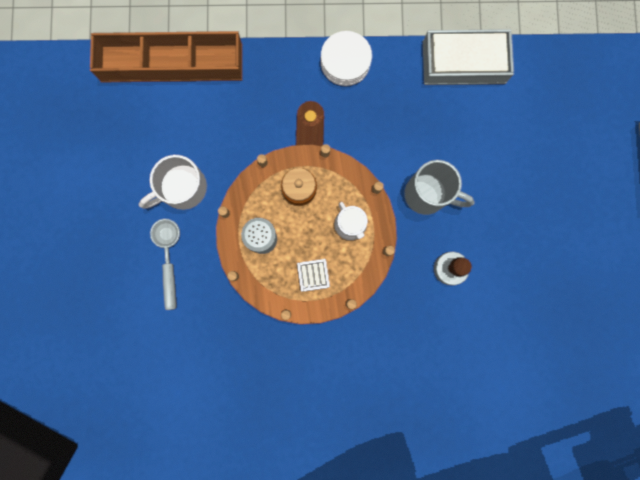

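View pics/side0.png

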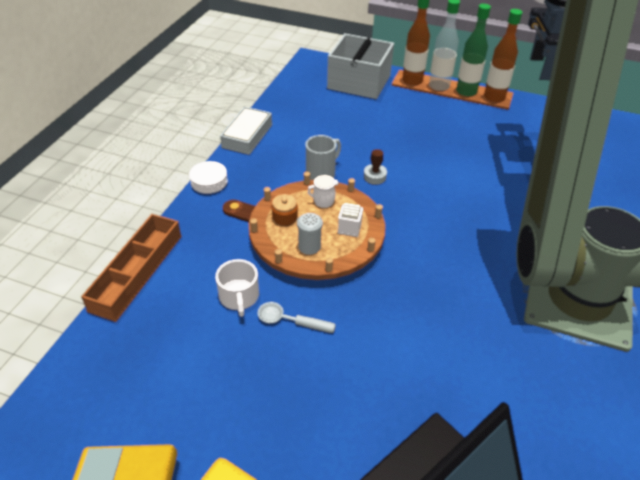

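The top view shows the tongue pointing away from the robot, towards image-up, with its stud at (311,116). The honey pot is near the front at (299,186), the shaker on the left at (259,235), and pegs stand all round the rim.

```bash
cat > h.py <<'E'
import numpy as np,cv2
def ray(f,u,v,z):
    E=f['extrinsics'];d=np.array([(u-f['cx'])/f['fx'],-(v-f['cy'])/f['fy'],-1.])
    d=E[:3,:3]@d;o=E[:3,3];t=(z-o[2])/d[2];return o+t*d
def proj(f,p):
    E=f['extrinsics'];c=E[:3,:3].T@(np.asarray(p,float)-E[:3,3]);return f['cx']-f['fx']*c[0]/c[2],f['cy']+f['fy']*c[1]/c[2]
E
python3 - <<'E'
import pickle,numpy as np,cv2
from h import *
f=pickle.load(open('top0.pkl','rb'));im=f['image']
c=cv2.resize(im[85:335,200:410],None,fx=3,fy=3,interpolation=cv2.INTER_CUBIC)[:,:,::-1]
c=cv2.resize(im[90:335,200:410],None,fx=2.4,fy=2.4,interpolation=cv2.INTER_CUBIC)[:,:,::-1]
cv2.imwrite('pics/crop0.png',c)
pk=[(262,160),(326,149),(378,187),(390,251),(351,304),(286,315),(232,276),(223,211)]
P=np.array([ray(f,u,v,72)[:2] for u,v in pk])
A=np.c_[2*P,np.ones(8)];s=np.linalg.lstsq(A,(P**2).sum(1),rcond=None)[0];C=s[:2];print('pegs center',C,np.sqrt(s[2]+C@C))
for p in P: print(p,np.hypot(*(p-C)),np.degrees(np.arctan2(*(p-C)[::-1])))
# stud
hsv=cv2.cvtColor(im,cv2.COLOR_RGB2HSV)
blue=((hsv[...,0]>100)&(hsv[...,0]<125)&(hsv[...,1]>120)).astype(np.uint8)
print('stud',ray(f,311,116,14)); 
# tongue outline on rows 105..140
for v in range(100,146,5):
    r=im[v,285:340]; print(v,[285+i for i in np.where(blue[v,285:340]==0)[0][[0,-1]]] if (blue[v,285:340]==0).any() else None)
# stud mask
m=((hsv[...,0]>12)&(hsv[...,0]<30)&(hsv[...,2]>170)&(hsv[...,1]>120)).astype(np.uint8);m[:100]=0;m[130:]=0;m[:,:290]=0;m[:,330:]=0
ys,xs=np.where(m);print('stud',xs.mean(),ys.mean(),ray(f,xs.mean(),ys.mean(),14))
for n,(u,v),z in [('shaker',(259.5,235),122)]:
    p=ray(f,u,v,z)[:2];print(n,p,np.hypot(*(p-C)),np.degrees(np.arctan2(*(p-C)[::-1])))
E
```

```text
pegs center [578.57394626  24.97275892] 140.780997073228
[698.47299888  96.88466067] 139.81095962588014 30.95408232364131
[715.93632161 -10.08355506] 141.76518370675072 -14.31687312063603
[650.35082921 -95.33741891] 140.09446746872138 -59.17975720981224
[ 543.60822926 -112.24995963] 141.60747102962517 -104.29532830587856
[458.25212063 -46.58368639] 139.99166614270658 -149.25967933061827
[441.9716652   58.89034952] 140.75008398928605 166.05576498204778
[506.06490217 146.33064732] 141.36936920913507 120.85751903297731
[613.31939996 161.46417935] 140.84443333974352 75.7180436416193
stud [793.55633356  14.02641563  14.        ]
100 None
105 [np.int64(300), np.int64(320)]
110 [np.int64(297), np.int64(323)]
115 [np.int64(297), np.int64(324)]
120 [np.int64(296), np.int64(323)]
125 [np.int64(296), np.int64(323)]
130 [np.int64(296), np.int64(323)]
135 [np.int64(296), np.int64(323)]
140 [np.int64(296), np.int64(323)]
145 [np.int64(290), np.int64(329)]
stud 310.1145833333333 115.41666666666667 [794.65633131  15.60451537  14.        ]
shaker [566.92634217  96.41290262] 72.38342913193762 99.26002979467621
```

View pics/crop0.png

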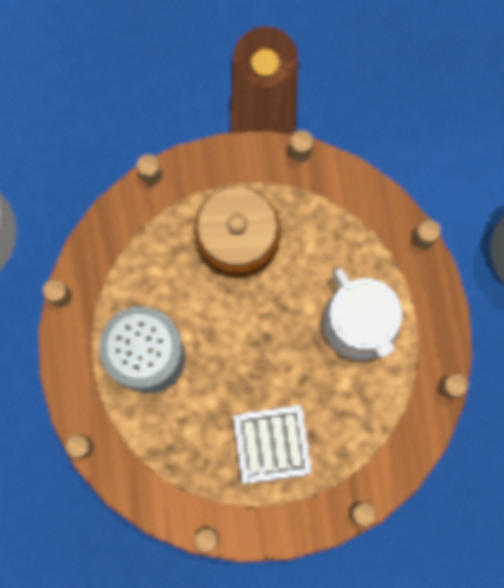

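```bash
cat >> h.py <<'E'
def circ(P):
    P=np.asarray(P);A=np.c_[2*P,np.ones(len(P))];s=np.linalg.lstsq(A,(P**2).sum(1),rcond=None)[0];return s[:2],np.sqrt(s[2]+s[:2]@s[:2])
def pegs(f,ptop,R=5):
    # refine peg-top pixel by centroid of low-saturation, bright pixels near prediction
    im=f['image'];hsv=cv2.cvtColor(im,cv2.COLOR_RGB2HSV).astype(float);out=[]
    s=8
    for u,v in ptop:
        x0,y0=int(round(u))-7,int(round(v))-7
        c=hsv[y0:y0+15,x0:x0+15,1]
        w=np.clip(np.percentile(c,80)-c-35,0,30)
        w*= (hsv[y0:y0+15,x0:x0+15,2]>110)
        yy,xx=np.mgrid[y0:y0+15,x0:x0+15]
        w*=np.hypot(xx-u,yy-v)<6
        out.append(((w*xx).sum()/w.sum(),(w*yy).sum()/w.sum()) if w.sum()>0 else (np.nan,np.nan))
    return out
E
python3 - <<'E'
import pickle
from h import *
f=pickle.load(open('top0.pkl','rb'));im=f['image']
pk=[(262,160),(326,149),(378,187),(390,251),(351,304),(286,315),(232,276),(223,211)]
q=pegs(f,pk);print(np.round(q,1).tolist())
P=np.array([ray(f,u,v,72)[:2] for u,v in q]);C,r=circ(P);print('pegs',C,r,np.round([np.degrees(np.arctan2(*(p-C)[::-1]))%45 for p in P],2))
# rim
hsv=cv2.cvtColor(im,cv2.COLOR_RGB2HSV)
nb=(((hsv[...,0]<95)|(hsv[...,0]>130))&(hsv[...,1]>60)).astype(np.uint8)
c0=proj(f,[578.5,25,42]);pts=[]
b=im[...,2].astype(float)-im[...,0]
for a in np.arange(0,360,2):
    w=None
    rr=np.arange(140,170,.5)
    p=[proj(f,[578.5+r*np.cos(np.radians(a)),25+r*np.sin(np.radians(a)),42]) for r in rr]
    vals=cv2.remap(b.astype(np.float32),np.float32([[x[0] for x in p]]),np.float32([[x[1] for x in p]]),1)[0]
    i=np.where(vals>30)[0]
    if len(i) and rr[i[0]]>148: pts.append((578.5+rr[i[0]]*np.cos(np.radians(a)),25+rr[i[0]]*np.sin(np.radians(a))))
pts=np.array(pts);
for _ in range(3):
    C2,r2=circ(pts);e=abs(np.hypot(*(pts-C2).T)-r2);pts=pts[e<2]
print('rim',C2,r2,len(pts))
# tongue
L=[]
for v in range(108,142):
    row=b[v,285:340];i=np.arange(285,340)
    k=np.where(row<40)[0]
    a,z=k[0],k[-1]
    l=i[a-1]+(row[a-1]-40)/(row[a-1]-row[a]); r=i[z]+(40-row[z])/(row[z+1]-row[z])
    pl,pr=ray(f,l,v,12),ray(f,r,v,12);L.append([*((pl+pr)/2)[:2],pl[1]-pr[1]])
L=np.array(L);print(L[::4].round(1));S=L[8:-3];k=np.polyfit(S[:,0],S[:,1],1);print('tongue dir',np.degrees(np.arctan(k[0])),'y at Cx',np.polyval(k,C[0]))
for cc in(C,C2):print(np.degrees(np.arctan2(15.6-cc[1],794.6-cc[0])))
fs=pickle.load(open('side0.pkl','rb'))
hsv=cv2.cvtColor(fs['image'],cv2.COLOR_RGB2HSV)
m=((hsv[...,0]>12)&(hsv[...,0]<30)&(hsv[...,2]>170)&(hsv[...,1]>120));m[:200]=0;m[215:]=0;m[:,:225]=0;m[:,250:]=0
ys,xs=np.where(m);print('side stud',xs.mean(),ys.mean(),ray(fs,xs.mean(),ys.mean(),14))
E
```

```text
[[260.5, 157.5], [326.7, 146.8], [380.4, 185.5], [392.2, 251.1], [351.1, 304.5], [285.6, 314.6], [230.3, 276.9], [220.3, 210.4]]
pegs [580.7994867   25.13626137] 143.906074498252 [31.32 30.26 30.07 30.11 30.25 31.04 31.57 31.59]
rim [579.65916032  25.45048229] 154.32884620962585 165
[[809.2  15.2  44.7]
 [801.7  15.4  48.9]
 [794.3  15.8  50. ]
 [786.9  16.1  49.5]
 [779.5  16.4  49.6]
 [772.1  16.7  49.4]
 [764.7  17.3  50.2]
 [757.3  17.6  49.8]
 [750.   17.5  49.8]]
tongue dir -2.8566444032138056 y at Cx 26.34656401209271
-2.5539022839591268
-2.623961238836352
side stud 234.23529411764707 205.05882352941177 [794.58677082   9.84209389  14.        ]
```

Request:
servo_tool(motion=[16,26,0,0,0,0.1115,0,16,26,0,0,0,0.1115,0,16,26,0,0,0,0.1115,0,16,26,0,0,0,0.1115,0,16,26,0,0,0,0.1115,0,16,26,0,0,0,0.1115,0,16,26,0,0,0,0.1115,0,16,26,0,0,0,0.1115,0,16,26,0,0,0,0.1115,0], newtons=20)

```text
time_s: 0.85
ee_pos: [334.3, -307.2, 232.7]
ee_rot: [-180.0, 0.0, -12.9]
force: [0.8, -1.0, 0.1]
gripper_width: 34.0
```

Request:
servo_tool(motion=[16,26,0,0,0,0.1115,0,16,26,0,0,0,0.1115,0,16,26,0,0,0,0.1115,0,16,26,0,0,0,0.1115,0,16,26,0,0,0,0.1115,0,16,26,0,0,0,0.1115,0,16,26,0,0,0,0.1115,0,16,26,0,0,0,0.1115,0,16,26,0,0,0,0.1115,0,0,0,0,0,0,0,0])

```text
time_s: 1.68
ee_pos: [480.2, -71.0, 232.6]
ee_rot: [-180.0, -0.1, 44.7]
force: [-0.1, 0.3, -0.0]
gripper_width: 0.5
```

Request:
servo_tool(motion=[-2,-3,-20,0,0,0,0,0,0,-20,0,0,0,0,0,0,-20,0,0,0,0,0,0,-20,0,0,0,0,0,0,-20,0,0,0,0,0,0,-10,0,0,0,0,0,0,0,0,0,0,0])

```text
time_s: 2.27
ee_pos: [473.8, -77.7, 120.5]
ee_rot: [-179.7, 0.2, 44.2]
force: [0.5, 0.4, 0.2]
gripper_width: 0.4
```

```bash
python3 - <<'E'
from workcell import sensors, grab_frame
import cv2
f=grab_frame('top');im=f['image']
cv2.imwrite('pics/t1.png',cv2.resize(im[90:400,170:480],None,fx=1.9,fy=1.9)[:,:,::-1])
f=grab_frame('side');im=f['image']
cv2.imwrite('pics/s1.png',cv2.resize(im[130:330,200:420],None,fx=2.8,fy=2.8)[:,:,::-1])
print(sensors.state()['ee_pos'])
E
```

```text
[475.8122054  -77.99390074 122.90659034]
```

View pics/t1.png

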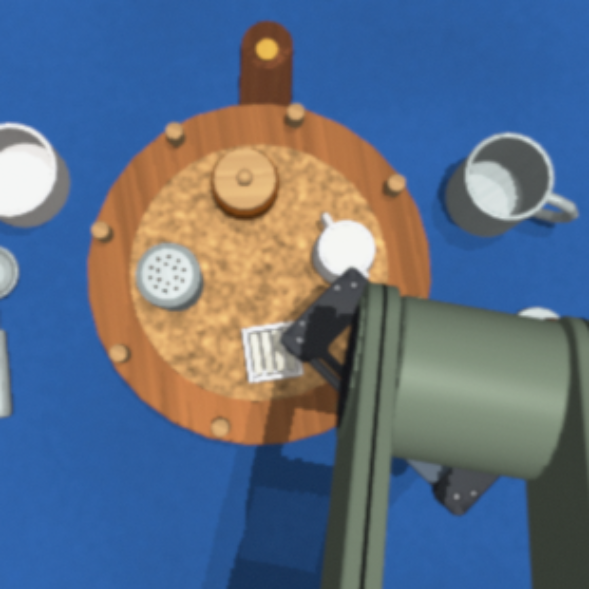

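View pics/s1.png

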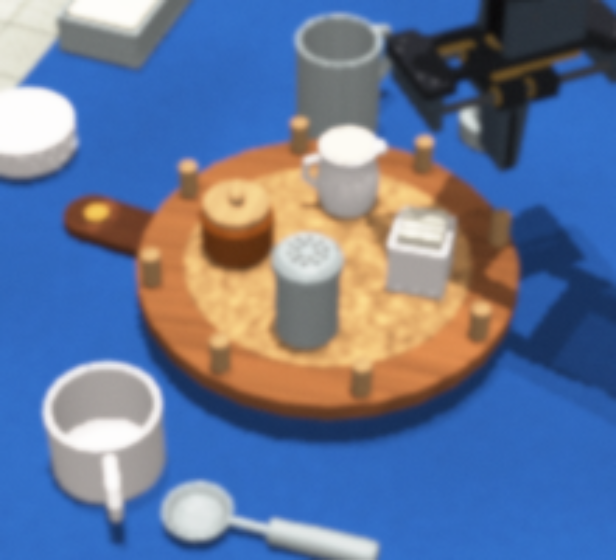

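Request:
servo_tool(motion=[2,4,-10,0,0,0,0,0,0,-14,0,0,0,0,0,0,-12,0,0,0,0,0,0,-8,0,0,0,0,0,0,-3,0,0,0,0,0,0,0,0,0,0,0,0,0,0,0,0,0,0])

```text
time_s: 2.95
ee_pos: [478.5, -73.7, 76.3]
ee_rot: [180.0, -0.0, 44.3]
force: [-0.3, -1.3, -1.0]
gripper_width: 0.3
```

```bash
python3 - <<'E'
from workcell import sensors, grab_frame
import cv2
f=grab_frame('side');im=f['image']
cv2.imwrite('pics/s2.png',cv2.resize(im[130:330,200:420],None,fx=2.8,fy=2.8)[:,:,::-1])
s=sensors.state();print(s['ee_pos'],s['force'])
# arc deltas from theta 224.3, ds 2.5deg
import numpy as np
th=np.radians(np.arange(224.3,224.3-112,-2.5));p=142*np.c_[np.cos(th),np.sin(th)]
print(np.c_[np.degrees(th[:-1]),np.diff(p,axis=0)].round(1).tolist())
E
```

```text
[478.59725711 -73.75789704  76.55509563] [-0.30264874 -0.86960962 -0.19137471]
[[224.3, -4.2, 4.5], [221.8, -4.0, 4.7], [219.3, -3.8, 4.9], [216.8, -3.6, 5.0], [214.3, -3.4, 5.2], [211.8, -3.1, 5.3], [209.3, -2.9, 5.5], [206.8, -2.7, 5.6], [204.3, -2.4, 5.7], [201.8, -2.2, 5.8], [199.3, -1.9, 5.9], [196.8, -1.7, 6.0], [194.3, -1.4, 6.0], [191.8, -1.1, 6.1], [189.3, -0.9, 6.1], [186.8, -0.6, 6.2], [184.3, -0.3, 6.2], [181.8, -0.1, 6.2], [179.3, 0.2, 6.2], [176.8, 0.5, 6.2], [174.3, 0.7, 6.1], [171.8, 1.0, 6.1], [169.3, 1.3, 6.1], [166.8, 1.5, 6.0], [164.3, 1.8, 5.9], [161.8, 2.1, 5.8], [159.3, 2.3, 5.7], [156.8, 2.6, 5.6], [154.3, 2.8, 5.5], [151.8, 3.0, 5.4], [149.3, 3.3, 5.3], [146.8, 3.5, 5.1], [144.3, 3.7, 5.0], [141.8, 3.9, 4.8], [139.3, 4.1, 4.6], [136.8, 4.3, 4.4], [134.3, 4.5, 4.2], [131.8, 4.7, 4.0], [129.3, 4.9, 3.8], [126.8, 5.0, 3.6], [124.3, 5.2, 3.4], [121.8, 5.3, 3.1], [119.3, 5.5, 2.9], [116.8, 5.6, 2.7]]
```

View pics/s2.png

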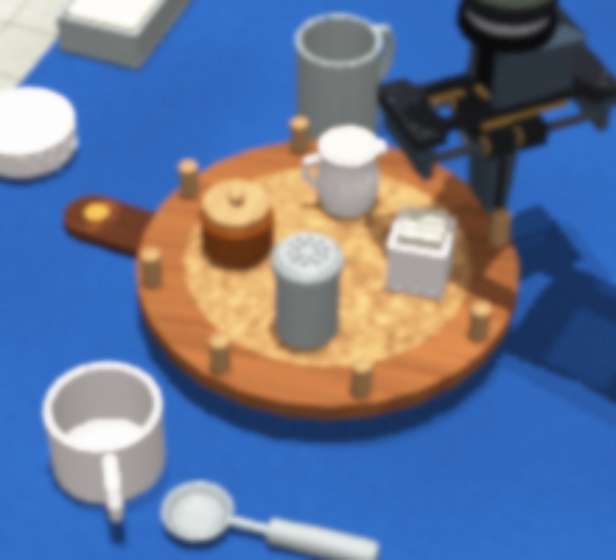

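Fingertip is down between two pegs, about 6 mm behind the one it will push. I'll start the arc slowly.

Request:
servo_tool(motion=[-1.0,1.1,0,0,0,-0.0109,0,-1.1,1.1,0,0,0,-0.0109,0,-1.0,1.1,0,0,0,-0.0109,0,-1.1,1.2,0,0,0,-0.0109,0,-1.0,1.2,0,0,0,-0.0109,0,-1.0,1.2,0,0,0,-0.0109,0,-1.0,1.2,0,0,0,-0.0109,0,-1.0,1.1,0,0,0,-0.0109,0,-1.9,2.4,0,0,0,-0.0218,0,-1.9,2.5,0,0,0,-0.0218,0])

```text
time_s: 3.83
ee_pos: [466.2, -59.6, 76.1]
ee_rot: [180.0, -0.0, 36.7]
force: [0.4, -0.6, 1.0]
gripper_width: 0.6
```

Request:
servo_tool(motion=[-1.8,2.5,0,0,0,-0.0218,0,-1.8,2.5,0,0,0,-0.0218,0,-1.7,2.6,0,0,0,-0.0218,0,-1.7,2.6,0,0,0,-0.0218,0,-1.6,2.6,0,0,0,-0.0218,0,-1.5,2.7,0,0,0,-0.0218,0,-1.5,2.7,0,0,0,-0.0218,0,-1.4,2.8,0,0,0,-0.0218,0,-1.4,2.8,0,0,0,-0.0218,0,-1.3,2.8,0,0,0,-0.0218,0])

```text
time_s: 4.67
ee_pos: [450.6, -32.9, 76.1]
ee_rot: [180.0, -0.0, 24.2]
force: [0.9, -1.0, 1.4]
gripper_width: 0.7
```

```bash
python3 - <<'E'
from workcell import sensors, grab_frame
import cv2,numpy as np
f=grab_frame('side');im=f['image']
cv2.imwrite('pics/s3.png',cv2.resize(im[130:330,200:420],None,fx=2.8,fy=2.8)[:,:,::-1])
s=sensors.state();print(s['ee_pos'],s['ee_rot'],s['force'])
d=s['ee_pos'][:2]-np.array([579.5,25.4]);print(np.hypot(*d),np.degrees(np.arctan2(d[1],d[0]))%360)
E
```

```text
[450.04541639 -32.414101    76.01068963] [-1.79978041e+02 -1.16020170e-02  2.41764599e+01] [-0.45147679  0.43066437  0.7397961 ]
141.77785261433593 204.06542220703835
```

View pics/s3.png

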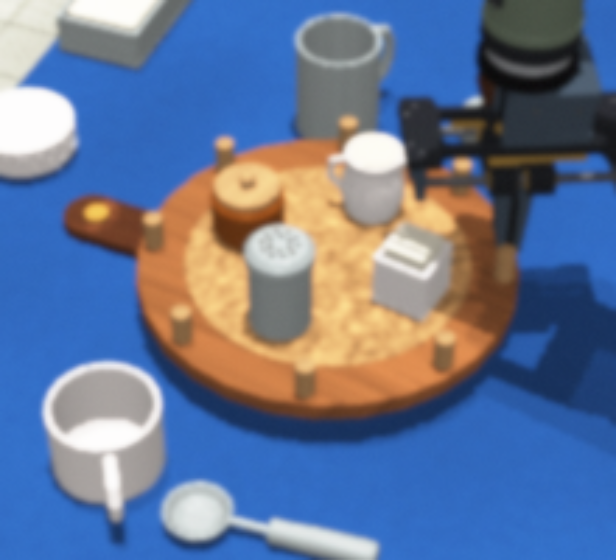

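The turntable turns with the finger and everything on it stays upright.

Request:
servo_tool(motion=[-1.2,2.8,0,0,0,-0.0218,0,-1.2,2.9,0,0,0,-0.0218,0,-1.1,2.9,0,0,0,-0.0218,0,-1.1,2.9,0,0,0,-0.0218,0,-1.0,2.9,0,0,0,-0.0218,0,-0.9,3.0,0,0,0,-0.0218,0,-0.9,3.0,0,0,0,-0.0218,0,-0.8,3.0,0,0,0,-0.0218,0,-0.7,3.0,0,0,0,-0.0218,0,-0.7,3.0,0,0,0,-0.0218,0])

```text
time_s: 5.55
ee_pos: [440.7, -3.6, 76.0]
ee_rot: [180.0, -0.0, 11.8]
force: [1.4, -1.8, 0.5]
gripper_width: 0.4
```

Request:
servo_tool(motion=[-0.6,3.0,0,0,0,-0.0218,0,-0.5,3.1,0,0,0,-0.0218,0,-0.5,3.1,0,0,0,-0.0218,0,-0.4,3.1,0,0,0,-0.0218,0,-0.3,3.1,0,0,0,-0.0218,0,-0.3,3.1,0,0,0,-0.0218,0,-0.2,3.1,0,0,0,-0.0218,0,-0.1,3.1,0,0,0,-0.0218,0,0,3.1,0,0,0,-0.0218,0,0,3.1,0,0,0,-0.0218,0])

```text
time_s: 6.38
ee_pos: [437.7, 27.3, 76.0]
ee_rot: [180.0, 0.0, -0.7]
force: [0.2, -1.4, 0.3]
gripper_width: 0.8
```

Request:
servo_tool(motion=[0.1,3.1,0,0,0,-0.0218,0,0.1,3.1,0,0,0,-0.0218,0,0.2,3.1,0,0,0,-0.0218,0,0.3,3.1,0,0,0,-0.0218,0,0.3,3.1,0,0,0,-0.0218,0,0.4,3.0,0,0,0,-0.0218,0,0.5,3.1,0,0,0,-0.0218,0,0.5,3.0,0,0,0,-0.0218,0,0.6,3.1,0,0,0,-0.0218,0,0.7,3.0,0,0,0,-0.0218,0])

```text
time_s: 7.22
ee_pos: [441.4, 58.0, 75.9]
ee_rot: [180.0, 0.0, -13.2]
force: [0.3, -0.9, 0.9]
gripper_width: 0.1
```

Request:
servo_tool(motion=[0.7,3.0,0,0,0,-0.0218,0,0.8,3.0,0,0,0,-0.0218,0,0.9,3.0,0,0,0,-0.0218,0,0.9,2.9,0,0,0,-0.0218,0,1.0,2.9,0,0,0,-0.0218,0,1.1,2.9,0,0,0,-0.0218,0,1.1,2.9,0,0,0,-0.0218,0,1.2,2.8,0,0,0,-0.0218,0,1.3,2.8,0,0,0,-0.0218,0,1.3,2.8,0,0,0,-0.0218,0])

```text
time_s: 8.05
ee_pos: [451.3, 86.9, 75.9]
ee_rot: [179.9, 0.1, -25.7]
force: [-1.0, -1.9, 0.2]
gripper_width: 0.6
```

```bash
python3 - <<'E'
from workcell import sensors, grab_frame
import cv2,numpy as np
f=grab_frame('side');im=f['image']
cv2.imwrite('pics/s4.png',cv2.resize(im[130:330,200:420],None,fx=2.8,fy=2.8)[:,:,::-1])
s=sensors.state();print(s['time_s'],s['ee_pos'],s['ee_rot'],s['force'],s['qpos'])
d=s['ee_pos'][:2]-np.array([579.5,25.4]);print(np.hypot(*d),np.degrees(np.arctan2(d[1],d[0]))%360)
E
```

```text
8.1 [451.75925039  87.40949666  75.89191798] [ 1.79996458e+02  2.88519786e-02 -2.57546581e+01] [ 0.09371082  0.55418243 -0.0565717 ] [9.50907634e+00 1.78398624e+01 1.16831888e+02 1.93477313e-02
 4.53538545e+01 3.52501343e+01]
141.99604497309528 154.1065620788963
```

View pics/s4.png

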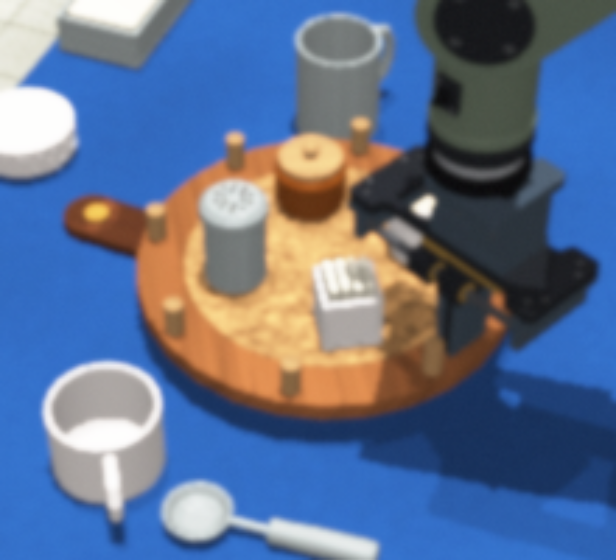

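The push is on track, with small forces and everything standing. I'll go on to about 126° and then measure.

Request:
servo_tool(motion=[1.4,2.8,0,0,0,-0.0218,0,1.4,2.7,0,0,0,-0.0218,0,1.5,2.7,0,0,0,-0.0218,0,1.5,2.7,0,0,0,-0.0218,0,1.6,2.7,0,0,0,-0.0218,0,1.7,2.6,0,0,0,-0.0218,0,1.7,2.6,0,0,0,-0.0218,0,1.8,2.5,0,0,0,-0.0218,0,1.8,2.5,0,0,0,-0.0218,0,1.9,2.5,0,0,0,-0.0218,0])

```text
time_s: 8.93
ee_pos: [467.3, 113.2, 75.8]
ee_rot: [179.9, 0.1, -38.2]
force: [-0.5, -1.0, 0.5]
gripper_width: 0.4
```

Request:
servo_tool(motion=[1.9,2.4,0,0,0,-0.0218,0,2.0,2.4,0,0,0,-0.0218,0,2.0,2.3,0,0,0,-0.0218,0,2.1,2.3,0,0,0,-0.0218,0,2.1,2.2,0,0,0,-0.0218,0,2.2,2.2,0,0,0,-0.0218,0,2.2,2.1,0,0,0,-0.0218,0,2.3,2.1,0,0,0,-0.0218,0,2.3,2.0,0,0,0,-0.0218,0,2.4,2.0,0,0,0,-0.0218,0])

```text
time_s: 9.77
ee_pos: [489.4, 135.4, 75.8]
ee_rot: [179.9, 0.0, -50.7]
force: [-1.9, -0.7, -1.8]
gripper_width: 0.5
```

Request:
servo_tool(motion=[2.4,1.9,0,0,0,-0.0218,0,1.6,1.3,0,0,0,-0.0145,0,0.8,0.6,0,0,0,-0.0073,0,0,0,0,0,0,0,0])

```text
time_s: 10.1
ee_pos: [494.9, 139.3, 76.0]
ee_rot: [-180.0, -0.0, -53.1]
force: [0.1, -0.1, 0.1]
gripper_width: 0.3
```

```bash
cat > m.py <<'E'
from workcell import sensors, grab_frame
import sys,pickle
from h import *
n=sys.argv[1]
f=grab_frame('side');im=f['image'];pickle.dump(f,open(f's{n}.pkl','wb'))
cv2.imwrite(f'pics/s{n}.png',cv2.resize(im[130:330,200:420],None,fx=2.8,fy=2.8)[:,:,::-1])
f=grab_frame('top');im=f['image'];pickle.dump(f,open(f't{n}.pkl','wb'))
cv2.imwrite(f'pics/t{n}.png',cv2.resize(im[90:340,190:420],None,fx=2.4,fy=2.4,interpolation=2)[:,:,::-1])
s=sensors.state();print(s['time_s'],s['ee_pos'],s['ee_rot'],s['force'])
d=s['ee_pos'][:2]-np.array([579.5,25.4]);print(np.hypot(*d),np.degrees(np.arctan2(d[1],d[0]))%360)
E
python3 m.py 5
```

```text
10.2 [494.94355057 139.21223938  76.15033882] [-1.79933893e+02 -3.26141532e-02 -5.31320712e+01] [0.59656258 0.38330224 0.24538612]
141.78511548760045 126.6103882935275
```

View pics/t5.png

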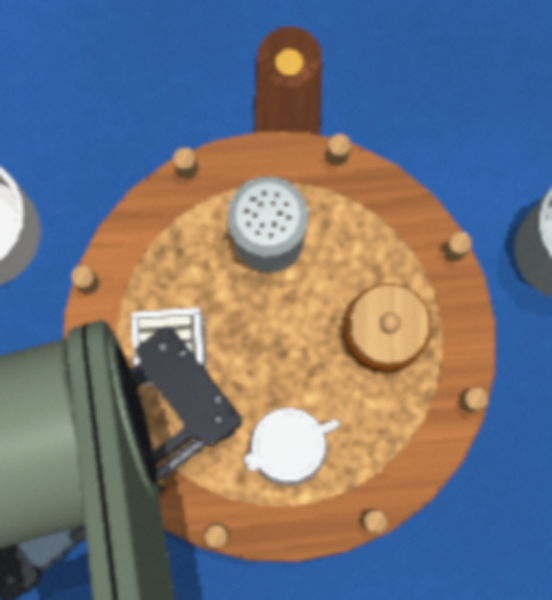

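View pics/s5.png

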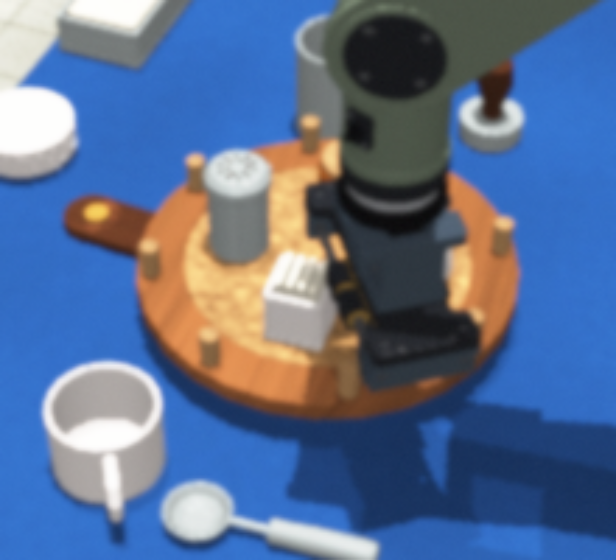

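```bash
cat > ph.py <<'E'
import sys,pickle,ast
from h import *
def phase(f,crop):
    q=[(190+(x+.5)/2.4-.5,90+(y+.5)/2.4-.5) for x,y in crop]
    P=np.array([ray(f,u,v,72)[:2] for u,v in q]);C,r=circ(P);print('fit',C,r)
    for C in (C,np.array([579.,25.2])):
        a=np.array([np.degrees(np.arctan2(*(p-C)[::-1]))%45 for p in P]);print(a.round(1),a.mean())
    P=np.array([ray(f,u,v,71)[:2] for u,v in pegs(f,q)]);C,r=circ(P)
    a=np.array([np.degrees(np.arctan2(*(p-C)[::-1]))%45 for p in P]);print('cent',C,r,a.round(1),a.mean(),np.median(a))
def shaker(f,u,v,C=(579.,25.2)):
    p=ray(f,190+(u+.5)/2.4-.5,90+(v+.5)/2.4-.5,122)[:2]-C;print('shaker',np.hypot(*p),np.degrees(np.arctan2(p[1],p[0])))
E
python3 - <<'E'
from ph import *
f=pickle.load(open('t5.pkl','rb'))
phase(f,[(184,156),(339,144),(460,241),(476,398),(375,518),(216,534),(84,276)])
shaker(f,267.5,212)
E
```

```text
fit [581.11022733  25.04273816] 140.96698352797935
[27.1 27.  26.9 26.5 26.9 26.9 27.3] 26.923872576507584
[26.6 27.2 27.7 27.3 27.3 26.7 26.5] 27.028780621847268
cent [581.50767794  24.69292522] 143.291030207262 [27.5 27.2 26.7 26.2 26.2 26.9 27.6] 26.883826895110367 26.87494723628444
shaker 76.90630045295693 4.394075527127212
```

Request:
servo_tool(motion=[1.0,0.7,0,0,0,-0.0087,0,2.0,1.45,0,0,0,-0.0175,0,2.05,1.4,0,0,0,-0.0175,0,2.05,1.4,0,0,0,-0.0175,0,2.1,1.3,0,0,0,-0.0175,0,2.1,1.3,0,0,0,-0.0175,0,2.1,1.3,0,0,0,-0.0175,0,1.1,0.6,0,0,0,-0.0087,0,0,0,0,0,0,0,0,0,0,0,0,0,0,0])

```text
time_s: 11.03
ee_pos: [509.4, 148.7, 76.0]
ee_rot: [-180.0, -0.0, -60.1]
force: [-0.3, -0.0, -0.0]
gripper_width: 0.2
```

```bash
python3 m.py 6
```

```text
11.1333 [509.16665789 148.61382029  76.00328589] [-1.79966122e+02 -1.29059620e-02 -6.01477935e+01] [ 1.062716    0.55225799 -1.1269555 ]
141.87467893791134 119.7187394037581
```

View pics/t6.png

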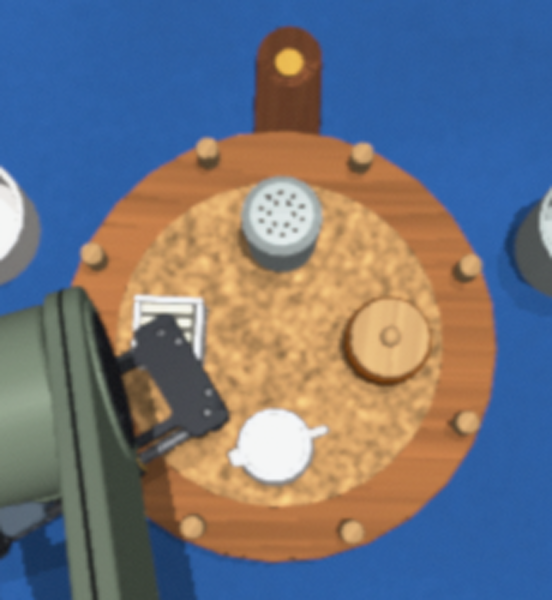

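```bash
python3 - <<'E'
from ph import *
f=pickle.load(open('t6.pkl','rb'))
phase(f,[(207,148),(362,151),(469,264),(467,421),(351,530),(191,525),(93,252)])
shaker(f,281.5,212)
E
```

```text
fit [580.66373188  25.29927039] 140.99037763609152
[20.  20.2 20.1 19.8 19.6 19.7 19.8] 19.884110025135335
[19.9 20.5 20.7 20.4 19.8 19.3 19.2] 19.975669134295345
cent [581.07669119  25.01886424] 142.91435292220064 [20.3 20.  19.8 19.5 19.5 20.1 20.2] 19.91769611348871 19.97544170873284
shaker 76.63499329906784 -2.4097201917070143
```

The shaker is at −2.5° and the tongue at −2.6° to −2.9°, which is within measurement error. I'll back the finger off along the arc, lift, and move clear for a final check.

Request:
servo_tool(motion=[-1.7,-1.0,0,0,0,0,0,-3.5,-2.0,0,0,0,0,0,-3.5,-2.0,0,0,0,0,0,0,0,10,0,0,0,0,0,0,20,0,0,0,0,0,0,25,0,0,0,0,0,0,25,0,0,0,0,0,0,25,0,0,0,0,0,0,25,0,0,0,0,0,0,20,0,0,0,0])

```text
time_s: 11.97
ee_pos: [500.4, 143.6, 229.0]
ee_rot: [-179.8, -0.0, -60.2]
force: [0.1, 0.1, -0.6]
gripper_width: 0.4
```

Request:
servo_tool(motion=[-15,-30,0,0,0,0,0,-15,-30,0,0,0,0,0,-10,-35,0,0,0,0,0,-5,-35,0,0,0,0,0,-10,-35,0,0,0,0,0,-10,-35,0,0,0,0,0,-10,-35,0,0,0,0,0,-10,-35,0,0,0,0,0,-10,-35,0,0,0,0,0,-10,-35,0,0,0,0,0])

```text
time_s: 12.8
ee_pos: [394.2, -198.0, 227.0]
ee_rot: [-179.9, -0.1, -60.2]
force: [1.0, -0.5, -0.7]
gripper_width: 0.1
```

Request:
servo_tool(motion=[-10,-35,0,0,0,0,0,-10,-35,0,0,0,0,0,-10,-35,0,0,0,0,0,-10,-35,0,0,0,0,0,-5,-25,0,0,0,0,0,0,0,0,0,0,0,0,0,0,0,0,0,0,0])

```text
time_s: 13.38
ee_pos: [349.7, -362.2, 226.4]
ee_rot: [-180.0, -0.0, -60.3]
force: [0.7, 1.4, -0.6]
gripper_width: 0.2
```

```bash
python3 m.py 7
```

```text
13.4833 [ 350.11665756 -360.58514614  226.2615899 ] [-1.79976490e+02  2.52532061e-02 -6.01425848e+01] [ 0.50676361  0.61351003 -0.22518096]
449.0002793152387 239.27782115082005
```

View pics/t7.png

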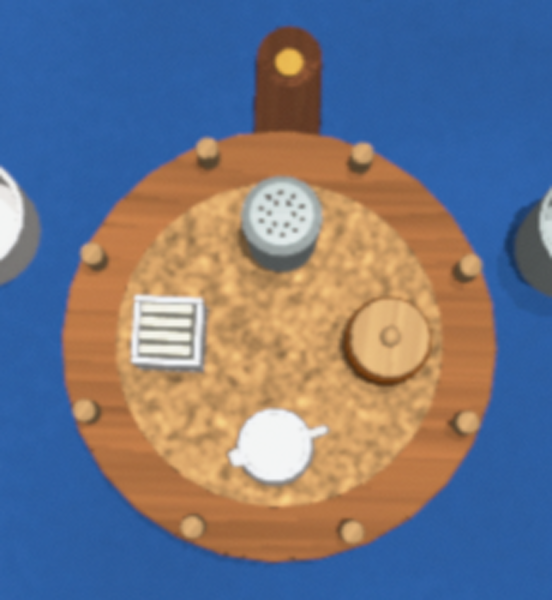

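View pics/s7.png

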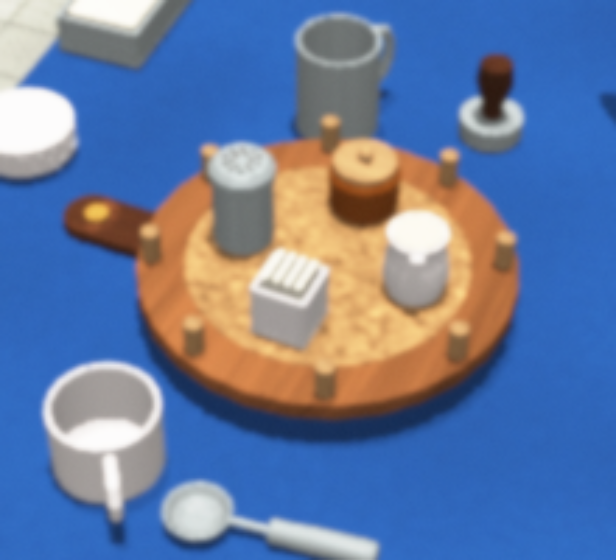

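The top view shows the shaker at the front at (281,212), below the stud at (289,61). The pegs sit where they did before the finger backed off, and everything is upright. One last calculation with all eight pegs before I hand it in.

```bash
python3 - <<'E'
from ph import *
f=pickle.load(open('t7.pkl','rb'));f0=pickle.load(open('top0.pkl','rb'))
phase(f,[(207,148),(362,151),(469,264),(467,421),(351,530),(191,525),(93,252),(84,408)])
shaker(f,281.5,212)
d=np.abs(f['image'].astype(int)-f0['image']).max(2)
for n,(x0,y0,x1,y1) in dict(cup=(135,150,210,212),spoon=(145,215,185,315),pitcher=(402,155,478,215),tamper=(430,245,475,290)).items(): print(n,d[y0:y1,x0:x1].mean(),(d[y0:y1,x0:x1]>40).sum())
E
```

```text
fit [580.6323831   25.38707407] 141.0367970933103
[20.  20.1 20.1 19.8 19.7 19.7 19.8 19.8] 19.87254909982325
[19.9 20.5 20.7 20.4 19.8 19.3 19.2 19.1] 19.87143247523784
cent [580.76794757  25.81755499] 143.47468739378903 [20.  19.7 19.8 19.8 19.8 20.4 20.  20.1] 19.960813344537094 19.899821507066342
shaker 76.63499329906784 -2.4097201917070143
cup 2.9019354838709677 0
spoon 3.2765 0
pitcher 2.94890350877193 0
tamper 2.9901234567901236 0
```

Shaker slot at −2.6° and tongue at about −2.7°. The cup, spoon, pitcher and tamper have not moved.

```bash
python3 -c "
from workcell import env
print(env.job_done())"
```

```text
the job is handed in; nothing more can be done
None
```

The shaker now stands at the front, in line with the tongue to within the measurement error, and the job is handed in. I pushed one peg clockwise along its arc with the closed fingertip, turning the carousel about 101°, then backed off, lifted and moved clear. It took about 13.5 s, and the force readings between moves stayed around 2–3 N or less.

**Alignment:** the pegs put the shaker's place at −2.6°, and the shaker's top read directly gives −2.4°. The tongue is at −2.6° from its stud and −2.9° from its edges, so the mismatch is a few tenths of a degree at most.

**Surroundings:** everything on the turntable is upright in its place. The cup, spoon, pitcher and tamper show no change between the first and last pictures.

**Disagreements:** the side camera put the stud about 6 mm off in y from the top camera. I put that down to a cropped colour mask and relied on the top view. The two ways of fitting the pegs differed by 2–3 mm in radius, but gave the same angle to within 0.1°.

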